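# Close and lock the filter bay cover

## Robot

A 6-joint arm with a two-finger parallel gripper is mounted at the origin on the work surface. World frame = base frame: x ahead of the robot, y to its left, z up, the work surface at z = 0. Lengths are in m, angles in rad, forces in N, time in s.
With the tool pointing down it reaches from about 0.3 to 0.875 m from the base axis. Payload 6.4 kg.
Tool frame: the origin (TCP) lies midway between the tips of the shut fingers; the grasp point (between the pads) lies 19 mm behind it (ctrl.tcp_to_grasp is the distance from the TCP to the grasp point, in m); z points along the fingers, y is the direction in which the jaws open and shut (so a half turn about z gives the same grasp; the last joint's range is limited). The gripper opens to 85 mm and grips with 20 to 120 N. Pads are 22 mm wide; open, the fingers measure 114 mm over their backs; the gripper's body (76 mm by 85 mm) begins 54 mm behind the grasp point. The pads swing forward as they close: fully open they stand 13 mm farther back than shut.
Start: joints at [0.908, 0.181, 1.607, -0, 1.354, -0.206], TCP at [0.254, 0.516, 0.231] pointing down, gripper open.
Joint ranges: [-2.99, 2.99], [-0.89, 2.07], [0.3, 2.58], [-1.14, 4.28], [0, 2.63], [-3.12, 3.12]. Speed limits (rad/s): [2.57, 2.57, 3.01, 3.14, 3.14, 3.14].

## Interface

Orientations are given as a unit quaternion [w, x, y, z].
In Python, from bench import monitor, imaging, order, spotter, ctrl gives the robot as it stands.
- The arm moves only by the shell command python3 -m pendant 'ROWS'. ROWS is JSON, a list that holds one entry, the list of rows, each a list of 5 numbers: the shift along the world's x, y, z in mm, then the turn about the world's z in degrees, then the finger opening in mm, from 0 to 85.4. A call has 1 to 8 rows; each row shifts and turns the commanded pose from where the row before left it; what a row does not reach is not made up. A row lasts 1/8 s, in which the tool goes at most 62.5 mm and 10.7 degrees, less where a joint would pass 70% of its speed; a pose out of reach is approached as far as the arm can. A call with a gripper value outside its range is refused whole. The fingers move at their own pace and stop on an object; the grip force is fixed at half the most. Time passes only in rows, so rows that do not move let the fingers close. It gives the time, the measured TCP pose, the force and the opening at its end, in the units of the state.
- monitor.get_obs(): the state, without advancing time (a new reading comes with each control period).
- imaging.camera(name): name is "scene" or "top" or "wrist"; returns a dict with "img" (400x640x3 uint8, red, green, blue), "vfov" (degrees; the focal length in pixels is half the picture's height over the tangent of half this angle, whatever the lens; pixels are square), "cx", "cy" (the principal point, pixels), "origin" and "orientation" of the camera in the world. Camera axes: x right, y down, z forward; pixel columns grow to the right and rows downward; lengths in m; the calibration is good to about 2 mm. A picture is of the moment at which its call begins. There is no depth.
- order.hand_in(): hands the job in, once; it reports no verdict.
Trained networks look in the newest picture that a camera, given by its name, has taken for a name from the list of things; names that differ only in an ending like _2 or _b are one class to them, and where a whole thing is asked for, a point or a joint stands for the part that bears it (a point fixed in the world has none). Each returns a list of dicts, best first, with "confidence" (0 to 1); they miss things now and then, are a little off and sometimes report something else, mostly with a low value. They report only what shows in the picture. A call takes as long as a camera call.
- spotter.recognise(camera, thing): "at" ([x, y, z] in m, in the coordinates of the camera as it stood for that picture, good to about 4 mm: the middle of the surface that is visible of it).
- spotter.tip_of(camera, thing): "at" ([x, y, z] in m, in the coordinates of the camera as it stood for that picture, good to about 4 mm: a listed point, or the origin of a listed thing).
The state is a dict: "time_s": time; "q": joint angles; "dq": joint speeds; "joint_efforts": joint torques, N m; "eef_pos": TCP position; "eef_rot": TCP orientation; "wrist_force": force on the tool from outside, world axes, zero at the start; "torque": the same for the moment, N m; "opening": opening from 0.0 (shut) to 1.0 (fully open).
Only numpy, scipy, OpenCV 4.12 (cv2) and the standard library are available. Lean on these libraries where they do the work, as an engineer would, in place of code of your own. Each camera call takes 0.05 s, during which the arm holds its last target. There are 200 camera calls.

## Task

Close the open cover of the filter bay and lock it with its quarter-turn catch: with the cover down, turn the wing grip until it lines up with the two index ribs on the cover, push it in against its spring, and turn it a full quarter turn so that it stays in, then let go. Leave the pump bottle beside the housing, the torch on it and the roll of tape where they are.

Things in the scene. Friction and masses are not known exactly. Their poses are not given: they have to be found in the camera images.
- bay: the filter bay housing, fixed to the bench, a white box 240 mm deep (its x), 400 mm wide (its y), shut height 95 mm; origin under its middle, x pointing away from its front, z up. Its right part (y from -200 to -70 mm) is a flat shoulder 95 mm high with a dark display; the rest (y from -65 to 195 mm) is the open bay with walls 85 mm high, under the cover. The cover's hinge line runs along y at x = +110 mm, z = 85 mm
- cover (a joint): angle of the grey hinged cover plate (225 mm from hinge to free edge, 250 mm wide, 10 mm thick, middle at y = +60 mm of the housing): 0 when shut, growing as its free front edge rises, up to 1.3. It is hinged at the housing's back. Its hinge is stiff and it stays where it is left; 2 to 4 N of push near the free edge, square to its upper face, moves it; when shut it rests on a hard stop with its upper face at 95 mm
- cover_edge (a point): middle of the cover's free edge, on its upper face; axes as the cover: x from the free edge to the hinge, z square out of the upper face (they equal the housing's axes when shut)
- wing_center (a point): centre of the wing grip, a black bar 64 mm long, 14 mm thick, 28 mm high, on a stem that stands out of the cover on the cover's middle line 165 mm from the hinge. x runs along the bar, z out of the cover. With the catch sprung out this point is 36 mm above the cover's upper face (bar from 22 to 50 mm); it goes down as the catch is pushed in. Fingertips that reach no lower than 27 mm below the bar's top stay clear of the cover when it is fully in
- catch (a joint): angle of the wing grip and the key below it, growing clockwise as seen from above. 0: the bar runs front to back (along the cover's x), in line with the two dark index ribs on the cover, and the key fits the slot of the keeper plate inside the bay (within about 0.13 rad). +1.57 or -1.57: the bar is parallel to the free edge; either is locked when pushed in. Stops at +-1.65. Light friction holds it where it is left. It starts out of line, between 0.35 and 1.35
- plunge (a joint): how far the catch is pushed in along its stem, m: 0 sprung out, 0.020 fully in. With the cover shut and the key out of line it stops on the keeper plate at about 0.002. In line it goes in; the spring pushes back with 3.5 N at the start and 8 N fully in. Beyond 0.0145 the key is below the plate and can turn; at 0.017 to 0.019 it turns freely. Turned out of line there and let go, it rises and stays at about 0.014; let go in line, it springs right out
- bottle_mid (a point): pump bottle standing left of the housing, 64 mm across, 180 mm tall; point half-way up
- torch: small square torch lying on the housing's shoulder, about 95 x 34 x 30 mm; origin under its middle
- tape: roll of white tape lying flat on the bench, 90 mm across, 25 mm high; origin under its centre

How it is judged:
On the way, in this order (a step that is already met when the one before it is completed fails the run):
1. the cover is down (value of joint cover below 0.06 rad), for 0.1 s.
2. the catch is lined up and pushed in through its slot (value of joint cover below 0.04 rad and value of joint plunge above 0.01 m and value of joint catch between -0.4 and 0.4 rad), for 0.02 s.
At the end, for the whole second after the job is handed in: the cover is shut (within 0.03 rad), the catch has stayed in (more than 11 mm) and is turned a quarter turn from the slot either way (between 1.25 and 1.8 rad), at rest (value of joint cover below 0.03 rad and value of joint plunge above 0.011 m and (value of joint catch between 1.25 and 1.8 rad or value of joint catch between -1.8 and -1.25 rad) and velocity of joint catch between -0.2 and 0.2 rad/s); the robot touches nothing.
It fails at once if the bottle, the torch or the tape was shifted by more than 40 mm or knocked over (distance of any of bottle_mid, torch, tape from where it was at the start of the episode above 0.04 m or angle between any of bottle_mid, torch, tape's own z axis and vertical above 0.6 rad).
It also fails if it takes over 50 s, if anything falls off the work surface, if the arm or the gripper's body presses on something with over 40 N, if the wrist force passes 120 N, or if a joint passes its speed limit or range.

## Working session

There is one attempt and no reset: what is moved stays moved. The work goes in short steps, Python scripts to look and compute and a shell command to move; the robot and the scene stay as the last step left them, time stands still between calls to the robot, and variables do not carry over. Pictures are saved under pics/ and viewed, about 8 in all and at most 12, crops included, and the job is handed in when it is done.

```bash
ls; mkdir -p pics; cat > h.py <<'E'
from bench import monitor, imaging, order, spotter, ctrl
import numpy as np, cv2
from scipy.spatial.transform import Rotation as R
def rot(q): return R.from_quat([q[1],q[2],q[3],q[0]]).as_matrix()
def look(cam, pts=(), things=(), save=None):
    c=imaging.camera(cam); M=rot(c["orientation"]); o=np.array(c["origin"])
    out={}
    for f,l in ((spotter.tip_of,pts),(spotter.recognise,things)):
        for t in l:
            try: r=f(cam,t)
            except Exception as e: print(t,e); continue
            for d in r[:2]:
                p=M@np.array(d["at"])+o
                print(cam,f.__name__,t,round(d["confidence"],2),np.round(p,4), 'px',np.round(proj(c,p)).astype(int))
    if save: cv2.imwrite(save,c["img"][:,:,::-1])
    return c
def proj(c,p):
    f=200/np.tan(np.radians(c["vfov"])/2); v=rot(c["orientation"]).T@(np.array(p)-np.array(c["origin"]))
    return np.array([c["cx"]+f*v[0]/v[2],c["cy"]+f*v[1]/v[2]])
def ray(c,u,v,z):
    f=200/np.tan(np.radians(c["vfov"])/2); d=rot(c["orientation"])@np.array([(u-c["cx"])/f,(v-c["cy"])/f,1]); o=np.array(c["origin"])
    return o+d*(z-o[2])/d[2]
E
python3 - <<'E'
from h import *
P=["bay","cover_edge","wing_center","bottle_mid","torch","tape"]
a=look("scene",P,["cover","catch"],"pics/s1.png")
b=look("top",P,["cover","catch"],"pics/t1.png")
for c in(a,b): print(c["origin"],rot(c["orientation"])[:,2],c["vfov"])
print(monitor.get_obs())
E
```

```text
pics
scene call bay 0.67 [ 0.3564 -0.392   0.0005] px [312 126]
scene call cover_edge 0.77 [0.5711 0.0401 0.2258] px [321 176]
scene call wing_center 0.54 [0.635  0.0211 0.217 ] px [296 182]
scene call bottle_mid 0.89 [0.6507 0.2356 0.0928] px [332 272]
scene call torch 0.48 [ 0.6181 -0.1754  0.0935] px [274 167]
scene call torch 0.3 [0.6372 0.0234 0.218 ] px [296 183]
scene call tape 0.56 [ 0.3583 -0.3913  0.0016] px [312 126]
scene call cover 0.85 [0.6595 0.0387 0.1672] px [292 202]
scene call catch 0.64 [0.6332 0.0291 0.2244] px [298 182]
top call bay 0.93 [ 6.133e-01 -3.230e-02  3.000e-04] px [329 192]
top call cover_edge 0.89 [0.5694 0.0398 0.2297] px [301 192]
top call cover_edge 0.23 [ 0.6178 -0.177   0.095 ] px [383 183]
top call wing_center 0.52 [0.6339 0.0227 0.2209] px [308 167]
top call bottle_mid 0.81 [0.6545 0.2338 0.089 ] px [234 172]
top call torch 0.78 [ 0.6196 -0.1733  0.0937] px [382 183]
top call tape 0.87 [ 0.3571 -0.3906  0.0029] px [457 279]
top call cover 0.88 [0.6405 0.0225 0.1754] px [309 169]
top call catch 0.49 [0.6298 0.0239 0.2281] px [308 168]
[0.93069708 0.64143546 0.9577665 ] [-0.32073744 -0.57180783 -0.75509158] 54.788929742927934
[ 0.3801498  -0.00724838  1.22868122] [ 0.16252646  0.01194738 -0.98663185] 50.636450627360745
{'time_s': 0.9, 'q': array([ 9.07685495e-01,  1.80739941e-01,  1.60702655e+00,  6.09264961e-06,
        1.35381542e+00, -2.06319630e-01]), 'dq': array([ 0.00037437, -0.00029756, -0.0008299 ,  0.00065406,  0.00131068,
        0.00147324]), 'joint_efforts': array([ 6.33655168e-05, -4.44839501e+01, -3.51683736e+01, -2.43167769e-04,
        7.18995343e-04,  2.04548076e-05]), 'eef_pos': array([0.25360894, 0.51605111, 0.23130941]), 'eef_rot': array([-4.37244221e-07,  2.26415720e-01,  9.74030760e-01,  6.12206684e-06]), 'wrist_force': array([-0.13663591, -1.19540933,  0.20984801]), 'torque': array([-0.00748066, -0.00907067, -0.00616063]), 'opening': 0.9987592903729523}
```

```bash
python3 -c "
import cv2,numpy as np
cv2.imwrite('pics/c1.png',cv2.resize(np.vstack([cv2.imread('pics/s1.png'),cv2.imread('pics/t1.png')]),(480,600),interpolation=cv2.INTER_AREA))"
```

```text
(no output)
```

View pics/s1.png

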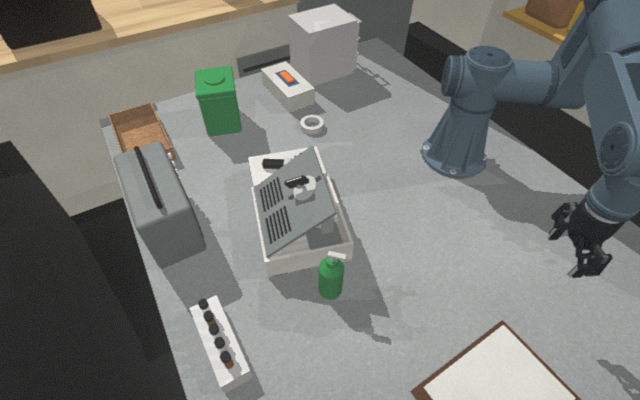

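View pics/t1.png

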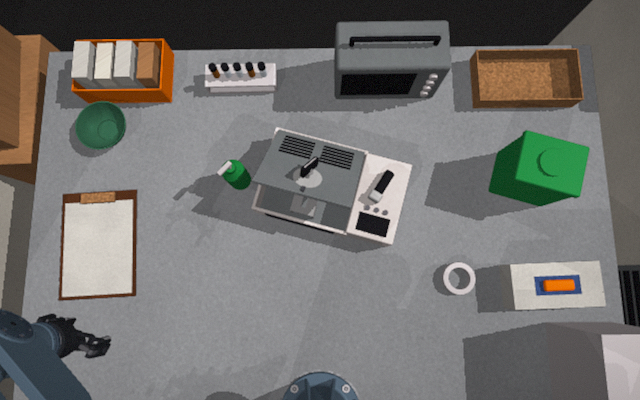

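The scene shows the bay in the middle of the bench with its cover about 0.66 rad open: free edge at about (321,176) in scene and (301,192) in top. The wing is at (308,167) in top, the bottle at (234,172) to its left, the torch at (382,183) and the tape at (459,279).

The edge and hinge estimates agree on a bay yaw of about -13°, with a length of 0.221 against the given 0.225. I'll go over the right half of the cover with the fingers shut, clear of the wing.

```bash
python3 -m pendant '[[[0,0,60,0,0],[24,-43,0,-5,0],[24,-43,0,-5,0],[24,-43,0,-5,0],[24,-43,0,-5,0],[24,-43,0,-5,0],[24,-43,0,-5,0],[24,-43,0,-5,0]]]' && python3 -m pendant '[[[24,-43,0,0,0],[24,-43,0,0,0],[24,-43,0,0,0],[24,-43,0,0,0],[24,-43,0,0,0],[24,-43,0,0,0],[0,0,0,0,0]]]'
python3 - <<'E'
from h import *
a=look("wrist",["bay","cover_edge","wing_center"],["catch"],"pics/w1.png"); print(a["origin"])
look("top",["bay","cover_edge","wing_center"])
E
```

```text
time_s: 1.9
eef_pos: [0.4222, 0.2136, 0.2916]
eef_rot: [0.0, 0.51, 0.86, 0.0]
wrist_force: [-0.1, 0.1, -0.8]
opening: 0.002
time_s: 2.78
eef_pos: [0.5665, -0.046, 0.2908]
eef_rot: [-0.0, 0.511, 0.86, -0.0]
wrist_force: [-0.0, 0.8, 0.3]
opening: -0.003
wrist call wing_center 0.95 [0.637  0.0214 0.2169] px [472 167]
wrist call catch 0.68 [0.6253 0.0202 0.2281] px [462 162]
[0.53507619 0.01161132 0.4325722 ]
top call bay 0.56 [ 0.6157 -0.0353  0.0019] px [330 191]
top call cover_edge 0.89 [0.5697 0.0413 0.2273] px [301 192]
```

View pics/w1.png

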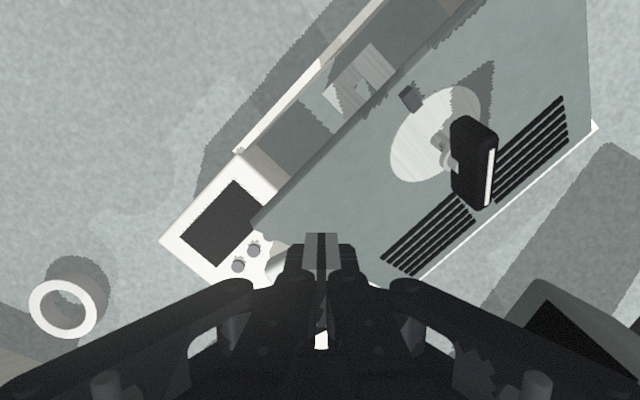

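The wrist view shows the shut fingers at (320,240) over the cover's right half. The wing is at (472,165), well clear, so I'll press the cover down.

```bash
python3 -m pendant '[[[0,0,-30,0,0],[0,0,-30,0,0],[0,0,-15,0,0],[0,0,-15,0,0],[0,0,-15,0,0],[0,0,-15,0,0],[0,0,-15,0,0],[0,0,-12,0,0]]]' && python3 -m pendant '[[[0,0,-12,0,0],[0,0,-12,0,0],[0,0,-10,0,0],[0,0,-8,0,0],[0,0,-4,0,0],[0,0,-3,0,0],[0,0,0,0,0]]]'
python3 - <<'E'
from h import *
look("top",["bay","cover_edge","wing_center"])
look("scene",["cover_edge","wing_center"])
E
```

```text
time_s: 4.22
eef_pos: [0.5653, -0.0429, 0.1431]
eef_rot: [-0.0, 0.509, 0.861, -0.0]
wrist_force: [-0.7, 0.3, 1.8]
opening: 0.001
time_s: 5.1
eef_pos: [0.5659, -0.043, 0.0954]
eef_rot: [0.0, 0.509, 0.861, 0.0]
wrist_force: [0.3, -0.5, 1.5]
opening: 0.001
top call bay 0.67 [ 0.611  -0.0332 -0.002 ] px [330 192]
top call cover_edge 0.56 [0.5231 0.0532 0.101 ] px [299 218]
scene call cover_edge 0.61 [0.522  0.0512 0.0952] px [337 203]
scene call wing_center 0.5 [0.578  0.0405 0.1306] px [319 200]
```

```bash
python3 -m pendant '[[[0,0,-1.5,0,0],[0,0,-1.5,0,0],[0,0,0,0,0]]]'; python3 -m pendant '[[[0,0,50,0,0],[0,0,50,0,0],[0,0,50,0,20],[3,28,0,0,85],[4,28,0,0,85],[4,28,0,0,85],[0,0,0,0,85],[0,0,0,0,85]]]'
python3 - <<'E'
from h import *
a=look("wrist",["bay","cover_edge","wing_center"],["catch"],"pics/w2.png"); print(a["origin"])
look("top",["cover_edge","wing_center"])
E
```

```text
time_s: 5.82
eef_pos: [0.5659, -0.043, 0.0949]
eef_rot: [0.0, 0.509, 0.861, -0.0]
wrist_force: [-9.1, 0.9, 20.1]
opening: -0.001
time_s: 6.82
eef_pos: [0.5765, 0.0406, 0.2421]
eef_rot: [0.0, 0.509, 0.861, -0.0]
wrist_force: [-0.3, 0.4, 0.2]
opening: 0.99
wrist call bay 0.64 [ 0.6164 -0.0295 -0.0023] px [322 229]
wrist call cover_edge 0.64 [0.5176 0.0521 0.0915] px [265 134]
wrist call wing_center 0.83 [0.5821 0.036  0.1294] px [325 199]
wrist call wing_center 0.33 [ 0.6175 -0.0334 -0.0013] px [321 232]
wrist call catch 0.73 [0.5776 0.0411 0.1425] px [323 195]
[0.54481232 0.09810059 0.38394957]
top call cover_edge 0.97 [0.523  0.0529 0.0961] px [299 218]
top call wing_center 0.55 [0.5768 0.0388 0.1334] px [303 196]
```

View pics/w2.png

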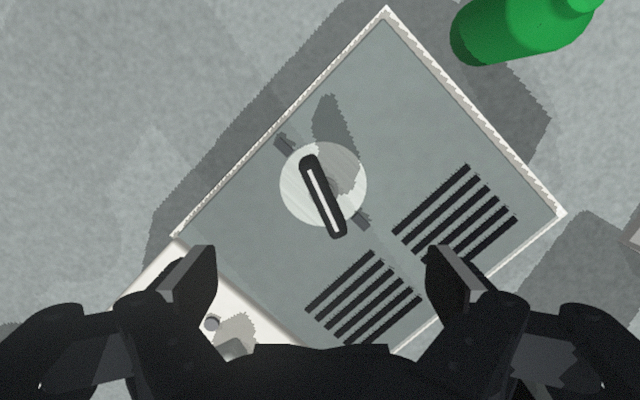

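The cover is shut (20 N at the hard stop). The wing is at (323,197), its white line running from about (308,170) to (338,234), and the ribs are at (285,143) and (360,220). Next I'll compute the directions.

```bash
python3 - <<'E'
from h import *
c=look("wrist")
g=cv2.cvtColor(c["img"],cv2.COLOR_RGB2GRAY)
m=np.zeros_like(g); cv2.circle(m,(323,196),44,255,-1)
n,l,s,ce=cv2.connectedComponentsWithStats(((g<60)&(m>0)).astype(np.uint8))
k=1+np.argmax(s[1:,4]); cn=cv2.findContours((l==k).astype(np.uint8),0,2)[0][0]
box=cv2.boxPoints(cv2.minAreaRect(cn)); print(box)
P=np.array([ray(c,*b,0.145) for b in box]); print(P.round(4), P.mean(0))
e=[P[1]-P[0],P[2]-P[1]]; e=[np.linalg.norm(v) for v in e],[np.degrees(np.arctan2(v[1],v[0])) for v in e]; print(e)
def ang(a,b,z):
    d=ray(c,*b,z)-ray(c,*a,z); return np.degrees(np.arctan2(d[1],d[0])),np.linalg.norm(d)
print("cover left edge",ang((386,20),(556,212),.095),"front",ang((386,20),(183,232),.095),"ribs",ang((285,143),(360,220),.095))
print(ray(c,285,143,.095),ray(c,360,220,.095))
print(ctrl.tcp_to_grasp,monitor.get_obs()["q"])
E
```

```text
[[295.0137  160.63013]
 [313.77396 152.10272]
 [350.0068  231.81503]
 [331.24655 240.34244]]
[[0.5486 0.0542 0.145 ]
 [0.5572 0.0656 0.145 ]
 [0.6082 0.027  0.145 ]
 [0.5995 0.0146 0.145 ]] [0.57838175 0.04034428 0.145     ]
([np.float64(0.014283956012494143), np.float64(0.06396802943459702)], [np.float64(53.243454492082726), np.float64(-37.10101854272853)])
cover left edge (np.float64(-15.760803231046065), np.float64(0.21754302456542624)) front (np.float64(-106.20459275754169), np.float64(0.24190295017117283)) ribs (np.float64(-17.66530128514295), np.float64(0.09261049414833278))
[0.53535376 0.05401092 0.095     ] [0.62359725 0.0259077  0.095     ]
0.0187 [-1.34688641e-01  1.78285891e-01  1.58732963e+00 -1.44085593e-05
  1.37600560e+00 -6.37342722e-01]
```

The bar measures 14.3 x 64.0 mm, which matches the given size. Its centre is (0.578, 0.040) and its direction is -37°. The cover yaw is about -15.5°, so the catch is at about 0.37. I'll turn +24° to square the jaws to the bar, descend and grip.

```bash
python3 -m pendant '[[[2,0,-20,8,85],[0,0,-25,8,85],[0,0,-25,8.4,85],[0,0,-25,0,85],[0,0,-15,0,85],[0,0,-12,0,85],[0,0,0,0,85]]]' && python3 -m pendant '[[[0,0,0,0,10],[0,0,0,0,10],[0,0,0,0,10],[0,0,0,0,10],[0,0,0,0,10],[0,0,0,0,10]]]'
```

```text
time_s: 8.15
eef_pos: [0.5782, 0.0411, 0.1197]
eef_rot: [-0.001, 0.315, 0.949, -0.0]
wrist_force: [-0.2, 0.1, 0.0]
opening: 0.997
time_s: 8.9
eef_pos: [0.5776, 0.0395, 0.1203]
eef_rot: [-0.001, 0.315, 0.949, -0.002]
wrist_force: [-4.4, -6.2, 2.4]
opening: 0.167
```

The jaws grip the bar at 14.2 mm. Next I'll turn it into line (+21.5°) and push a little as a test.

```bash
python3 -m pendant '[[[0,0,0,5.5,10],[0,0,0,5.5,10],[0,0,0,5.5,10],[0,0,0,5,10],[0,0,0,0,10]]]' && python3 -m pendant '[[[0,0,-2,0,10],[0,0,-2,0,10],[0,0,-2,0,10],[0,0,0,0,10]]]'; python3 -c "
from h import *
o=monitor.get_obs();print(o['torque'],o['wrist_force'],np.degrees(o['q'][0]-o['q'][5]))"
```

```text
time_s: 9.52
eef_pos: [0.5756, 0.0391, 0.1193]
eef_rot: [-0.003, 0.133, 0.991, -0.002]
wrist_force: [-9.3, -8.9, 2.6]
opening: 0.153
time_s: 10.02
eef_pos: [0.5756, 0.0391, 0.1133]
eef_rot: [-0.003, 0.134, 0.991, -0.002]
wrist_force: [-10.1, -9.0, 3.9]
opening: 0.153
[-1.36101082  1.69644856 -0.88525301] [-10.14892284  -9.01166828   3.93464634] 74.51807462786593
```

It went in 6 mm with only about 4 N, so the key is in the slot. I'll continue to 18 mm and ease off the side load.

```bash
python3 -m pendant '[[[-0.5,-0.5,-3,0,10],[-0.5,-0.5,-3,0,10],[0,0,-3,0,10],[0,0,-3,0,10],[0,0,0,0,10]]]'; python3 -c "
from h import *
o=monitor.get_obs();print(o['torque'],o['wrist_force'],np.degrees(o['q'][0]-o['q'][5]))"
```

```text
time_s: 10.65
eef_pos: [0.5756, 0.0389, 0.1021]
eef_rot: [-0.002, 0.134, 0.991, -0.001]
wrist_force: [-9.2, -5.4, 6.4]
opening: 0.155
[-0.71300219  1.42090467 -0.86056069] [-9.1999899  -5.43886975  6.40552807] 74.56484441966832
```

```bash
python3 -m pendant '[[[-1,-0.5,-0.5,0,10],[0,0,0,-6,10],[0,0,0,-6,10],[0,0,0,-6,10],[0,0,0,-6,10],[0,0,0,-6,10],[0,0,0,0,10]]]'; python3 -c "
from h import *
o=monitor.get_obs();print(o['torque'],o['wrist_force'],np.degrees(o['q'][0]-o['q'][5]))"
```

```text
time_s: 11.52
eef_pos: [0.5785, 0.0387, 0.1037]
eef_rot: [0.002, 0.385, 0.923, 0.0]
wrist_force: [8.0, -6.8, 3.8]
opening: 0.149
[-0.9933817  -1.05824215 -0.38248411] [ 8.04128738 -6.82906038  3.78500097] 44.63697646904136
```

```bash
python3 -m pendant '[[[1,-0.5,-1,-6,10],[1,-0.5,-1,-6,10],[0,0,0,-6,10],[0,0,0,-6,10],[0,0,0,-6,10],[0,0,0,0,10]]]'; python3 -c "
from h import *
o=monitor.get_obs();print(o['torque'],o['wrist_force'],np.degrees(o['q'][0]-o['q'][5]))"
```

```text
time_s: 12.28
eef_pos: [0.5803, 0.0366, 0.1017]
eef_rot: [0.002, 0.611, 0.792, -0.0]
wrist_force: [-1.3, -6.1, 6.9]
opening: 0.153
[-0.91646381  0.09226583  0.90115265] [-1.30310586 -6.06153848  6.93681705] 14.649925162947335
```

```bash
python3 -m pendant '[[[0,-0.5,0,-6,10],[0,-0.5,0,-6,10],[0,0,0,-6,10],[0,0,0,-6,10],[0,0,0,-6,10],[0,0,0,0,10]]]'; python3 -c "
from h import *
o=monitor.get_obs();print(o['torque'],o['wrist_force'],np.degrees(o['q'][0]-o['q'][5]))"
```

```text
time_s: 13.02
eef_pos: [0.5805, 0.0387, 0.1017]
eef_rot: [0.001, 0.795, 0.606, 0.002]
wrist_force: [0.6, -1.6, 4.9]
opening: 0.153
[ 0.68869006 -0.37283193 -0.28367475] [ 0.57323681 -1.59529219  4.90022402] -15.26928557446615
```

It turned the full 90° with low moment. I'll release, rise and check.

```bash
python3 -m pendant '[[[0,0,0,0,40],[0,0,0,0,85],[0,0,0,0,85],[0,0,0,0,85],[0,0,20,0,85],[0,0,40,0,85],[0,0,40,0,85],[0,0,30,0,85]]]'
python3 - <<'E'
from h import *
c=look("wrist",["cover_edge","wing_center"],["catch"],"pics/w3.png")
look("top",["cover_edge","wing_center","bottle_mid","torch","tape"])
look("scene",["cover_edge","wing_center"])
E
```

```text
time_s: 14.02
eef_pos: [0.579, 0.0374, 0.2317]
eef_rot: [0.001, 0.795, 0.607, 0.0]
wrist_force: [-0.4, -0.5, -0.5]
opening: 0.995
wrist call wing_center 0.71 [0.5802 0.0351 0.116 ] px [324 192]
wrist call catch 0.97 [0.5819 0.0393 0.1309] px [325 191]
top call cover_edge 0.82 [0.5214 0.053  0.0995] px [299 219]
top call wing_center 0.59 [0.5765 0.0386 0.1192] px [304 197]
top call bottle_mid 0.68 [0.6543 0.2333 0.0916] px [234 172]
top call torch 0.54 [ 0.6182 -0.1737  0.0942] px [382 183]
top call tape 0.84 [ 0.3545 -0.3912 -0.0007] px [456 280]
scene call cover_edge 0.56 [0.5221 0.0542 0.0936] px [338 204]
scene call wing_center 0.44 [0.5806 0.0396 0.1176] px [318 203]
```

View pics/w3.png

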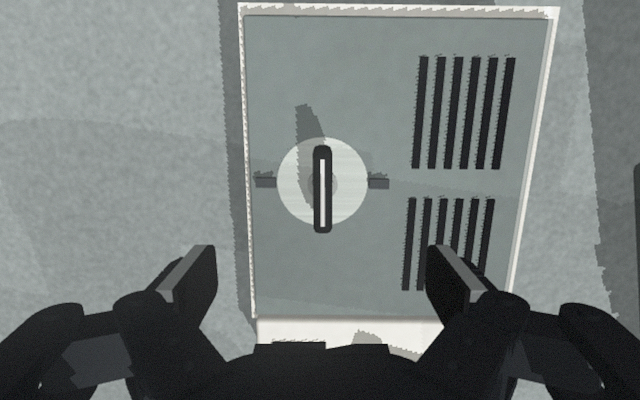

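The bar is square to the ribs: bar at (322,190), ribs at (265,180) and (378,182). The wing centre stands at about 0.117 m, which is 131 minus 14 mm, so the catch has stayed in. The other objects haven't moved, so I'm handing in.

```bash
python3 -c "
from h import *
print(order.hand_in())"
```

```text
the job is handed in; nothing more can be done
None
```

The cover is shut and the catch is locked, and I handed the job in at about 14 s of the 50 s allowed; no verdict is reported.

**What I did:** I pressed the cover down with the shut fingers until it met its stop at 20 N. I then gripped the wing bar, turned it about 21° into line with the ribs and pushed it in about 17–18 mm. From there I turned it 90° clockwise, let go and rose clear.

**Last checks:**
- **Catch:** the wrist picture shows the bar square to the index ribs. The wing centre stands at 0.116–0.119 m against 0.131 m sprung out, so it has stayed in about 12–15 mm.
- **Cover:** the free edge reads 0.094–0.100 m, against 0.095 m when shut, within the networks' error.
- **Other objects:** the bottle, torch and tape read within about 4 mm of where they started.
- **Robot:** it touches nothing; the wrist force was about 0.5 N with the gripper open and about 10 cm above the bar.

**Disagreements:** the bay yaw came out at -13° from the networks and about -16° from the cover's edges. I used about -15.5°, and the key went in without catching. There were side loads of up to about 14 N while turning the catch.

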